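# Take the sliding lid off the punch case and lay it on its rack

## Task

Open the plywood punch case: swing its steel keeper arm outward and round past a right angle, then lift the rib end of the aluminium lid over the lip, slide the lid out of its rails and lay it flat on the bench. The rib is only for pulling, so let go there, pick the lid up again by its long edges at the middle and lay it flat on the rack, centred between the two end boards and let go. Do not drop the lid, leave the punches in the case, and do not push the other things on the bench about.

Things in the scene. Friction and masses are not known exactly. Their poses are not given: they have to be found in the camera images.
- case: Plywood box, 166 (x) x 78 (y) x 52 mm high, fixed. Origin: centre of its underside. Its -x end is the front: the lid comes out along -x. At the outset the lid is shut, centred in the case, axes parallel. It rests on ledges at z = 34 mm between side walls whose tops are level with its own top (z = 42 mm). Two punches lie inside, below the lid.
- case_lip (a point): Middle of the top of the lip across the front of the case (x = -83 to -77 mm, top at z = 40 mm): 6 mm above the ledges, just in front of the lid. The lid's front end must be raised 7 to 9 mm to pass over it. Axes as the case's.
- case_rails (a point): Midway between the front ends of two steel rails that overhang the lid's long edges over the rear of the case only (x = +5 to +83 mm). Rail undersides z = 47 mm, 5 mm above the lid: it can tilt up to 0.07 rad and no more; rail tops z = 52 mm. Once the lid has slid out 75 mm its tail is clear of them and it can be lifted away.
- keeper (a joint): Angle (rad) of the keeper arm, a flat steel bar 106 mm long on an upright pivot beside the front of the case, z = 46 to 54 mm. At 0 it points along the case's +y, across the lid in front of the rib; it grows counter-clockwise from above, outward (1.57: along the case's -x), stop 2.8. Starts at 0 to 0.25; light friction holds it. Past 1.4 it is clear of the lid; farther round gives more room.
- keeper_hinge (a point): Point on the pivot axis of the keeper arm at mid-thickness of the bar, at (-76, -56, 50) mm in the case's frame.
- keeper_knob (a point): Centre of the upright black knob at the free end of the keeper arm: a cylinder 16 mm in diameter, 34 mm tall (17 mm above and below this point), 106 mm from the pivot axis.
- lid: Aluminium lid, a plate 150 (x) x 56 (y) x 8 mm with an upright rib near its front end, about 0.25 kg. Origin: centre of its underside; z points up out of its upper face, -x towards the rib end.
- lid_mid (a point): Centre of the lid's plate, half-way up its 8 mm; axes as the lid's. The place to hold it for carrying is here, across the 56 mm width.
- lid_rib (a point): Centre of the pull rib: 12 mm thick (x), 40 mm wide (y), 26 mm tall, standing on the plate 58 mm from its middle towards -x; this point is half-way up it, 13 mm above the plate's upper face. Axes as the lid's.
- rack_seat (a point): Lid rack, fixed: plywood spine 166 (x) x 40 (y) x 20 mm high between two end boards 70 mm wide, 42 mm high. This point is the centre of the spine's top, where the middle of the lid's underside belongs. x runs along the spine. The 150 mm lid has 8 mm to spare at each end; the long sides are open, the lid overhanging 8 mm each side. Either end of the lid may go to either end.
- punch_a: Black belt punch 12 x 95 x 12 mm lying in the case; stays there. Origin: centre of its underside.
- punch_b: Grey belt punch 10 x 95 x 10 mm lying in the case; stays there. Origin: centre of its underside.
- marker: Marker with a red cap, 19 x 139 x 16 mm, long axis y, lying on the bench; bystander. Origin: centre of its underside.
- tape_roll: Roll of masking tape lying flat, 101 mm in diameter, 24 mm tall; bystander. Origin: centre of its underside.

How it is judged:
By the outcome, as a careful person would: the job done as asked, in the order asked, and still so for the second after the job is handed in, with the robot touching nothing.
It also fails if it takes over 67 s, if anything falls off the work surface, if the arm or the gripper's body presses on something with over 40 N, if the wrist force passes 120 N, or if a joint passes its speed limit or range.

## Robot

A 6-joint arm with a two-finger parallel gripper is mounted at the origin on a cart in front of the work surface, level with it; the furniture and walls round the work are solid. World frame = base frame: x ahead of the robot, y to its left, z up, the work surface at z = 0. Lengths are in m, angles in rad, forces in N, time in s.
With the tool pointing down it reaches from about 0.3 to 0.875 m from the base axis. Payload 6.4 kg.
Tool frame: the origin (TCP) lies midway between the tips of the shut fingers; the grasp point (between the pads) lies ctrl.grip_depth behind it (ctrl.grip_depth is the distance from the TCP to the grasp point, in m); x points along the fingers, y is the direction in which the jaws open and shut, and the axes are right-handed (so a half turn about x gives the same grasp; the last joint's range is limited). The gripper opens to 85 mm and grips with 20 to 120 N. Pads are 22 mm wide; open, the fingers measure 114 mm over their backs; the gripper's body (76 mm by 85 mm) begins 54 mm behind the grasp point. The pads swing forward as they close: fully open they stand 13 mm farther back than shut.
Start: joints at [1.066, 0.181, 1.607, -0, 1.354, -0.206], TCP at [0.169, 0.55, 0.231] pointing down, gripper open.
Joint ranges: [-2.99, 2.99], [-0.89, 2.07], [0.3, 2.58], [-1.14, 4.28], [0, 2.63], [-3.12, 3.12]. Speed limits (rad/s): [2.57, 2.57, 3.01, 3.14, 3.14, 3.14].

## Interface

Orientations are given as a unit quaternion [w, x, y, z].
In Python, from bench import ctrl gives the robot as it stands.
- The arm moves only by the shell command python3 -m creep 'ROWS'. ROWS is text: rows parted by semicolons, each of 7 numbers parted by spaces: the opening, from 0 (shut) to 1 (fully open), then the shift along the tool's x, y, z in cm, then the turn, a rotation vector about the tool's x, y, z in rad. In form: claw x y z ax ay az; .... A call has 1 to 10 rows; each row shifts and turns the pose as measured when the row begins, along the tool's axes as they then stand; what a row does not reach is not made up. A row lasts 1/8 s, in which the tool goes at most 62.5 mm and 10.7 degrees, less where a joint would pass 70% of its speed; a pose out of reach is approached as far as the arm can. A call with a gripper value outside its range is refused whole. The fingers move at their own pace and stop on an object; the grip force is fixed at half the most. Time passes only in rows, so rows that do not move let the fingers close. It gives the time, the measured TCP pose, the force and the opening at its end, in the units of the state.
- ctrl.get_obs(): the state, without advancing time (a new reading comes with each control period).
- ctrl.camera(name): name is "scene" or "top"; returns (picture, depth): 420x560x3 uint8, blue, green, red; 420x560 float32, m along the optical axis (not along the pixel's ray), 0 where there is no reading.
- ctrl.calibration(name): a dict with "mtx" (3x3 intrinsics, pixels), "R" (3x3) and "t" (3): a world point X has camera coordinates R X + t. Camera axes: x right, y down, z forward; pixel columns grow to the right and rows downward; lengths in m; the calibration is good to about 2 mm. A picture is of the moment at which its call begins. calibration takes no time and is no camera call.
- ctrl.hand_in(): hands the job in, once; it reports no verdict.
Trained networks look in the newest picture that a camera, given by its name, has taken for a name from the list of things; names that differ only in an ending like _2 or _b are one class to them, and where a whole thing is asked for, a point or a joint stands for the part that bears it (a point fixed in the world has none). Each returns a list of dicts, best first, with "confidence" (0 to 1); they miss things now and then, are a little off and sometimes report something else, mostly with a low value. They report only what shows in the picture. A call takes as long as a camera call.
- ctrl.find_in(query, camera): "rect" ([left, top, right, bottom] in pixels, round what is visible of it).
The state is a dict: "time_s": time; "q": joint angles; "dq": joint speeds; "joint_efforts": joint torques, N m; "eef_pos": TCP position; "eef_rot": TCP orientation; "wrist_force": force on the tool from outside, world axes, zero at the start; "torque": the same for the moment, N m; "opening": opening from 0.0 (shut) to 1.0 (fully open).
Only numpy, scipy, OpenCV 4.12 (cv2) and the standard library are available. Lean on these libraries where they do the work, as an engineer would, in place of code of your own. Each camera call takes 0.05 s, during which the arm holds its last target.

## Working session

There is one attempt and no reset: what is moved stays moved. The work goes in short steps, Python scripts to look and compute and a shell command to move; the robot and the scene stay as the last step left them, time stands still between calls to the robot, and variables do not carry over. Pictures are saved under pics/ and viewed, and the job is handed in when it is done.

```bash
ls; mkdir -p pics; python3 - <<'E'
from bench import ctrl
import cv2,numpy as np
print(ctrl.grip_depth); o=ctrl.get_obs(); print(o)
for n in("scene","top"):
    p,d=ctrl.camera(n); cv2.imwrite(f"pics/{n}0.png",p); np.save(f"{n}0.npy",d); c=ctrl.calibration(n); print(n,c)
E
```

```text
pics
0.0187
{'time_s': 0.0, 'q': array([ 1.06567589e+00,  1.81566217e-01,  1.60801762e+00,  1.90845855e-05,
        1.35376723e+00, -2.06301624e-01]), 'dq': array([-0.00012721,  0.00037544, -0.00048841, -0.00052483, -0.00272845,
       -0.00138342]), 'joint_efforts': array([-1.41865326e-03, -4.44869936e+01, -3.51334620e+01, -2.95071477e-04,
        9.06798203e-03, -7.74589694e-06]), 'eef_pos': array([0.16898257, 0.54903549, 0.23036534]), 'eef_rot': array([ 0.69900585,  0.1046767 ,  0.69945122, -0.10583766]), 'wrist_force': array([-0.2778694 , -0.75572149,  0.92090714]), 'torque': array([ 0.0016358 ,  0.01590879, -0.02259852]), 'opening': 0.9998704978666029}
scene {'mtx': array([[454.96693269,   0.        , 276.56679285],
       [  0.        , 454.96693269, 210.7953331 ],
       [  0.        ,   0.        ,   1.        ]]), 'R': array([[ 0.90006568, -0.4357501 ,  0.00190064],
       [-0.18239842, -0.38070798, -0.90652758],
       [ 0.39574307,  0.81558769, -0.42214232]]), 't': array([-0.48900882,  0.19959509,  0.97179957])}
top {'mtx': array([[484.78946211,   0.        , 271.72898486],
       [  0.        , 484.78946211, 204.42970926],
       [  0.        ,   0.        ,   1.        ]]), 'R': array([[-0.02296211, -0.99963615, -0.01415321],
       [-0.99468011,  0.02426571, -0.10011316],
       [ 0.10042017,  0.0117791 , -0.99487539]]), 't': array([0.10006784, 0.59919749, 1.10813597])}
```

View pics/scene0.png

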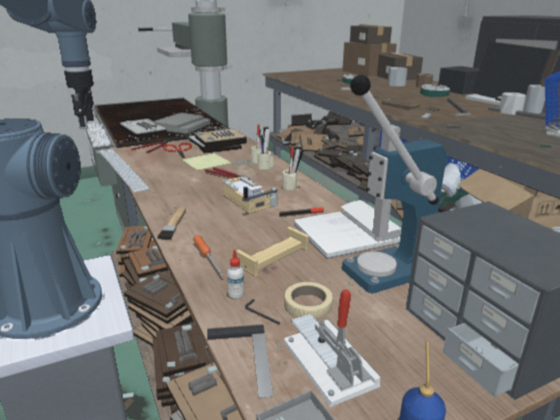

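View pics/top0.png

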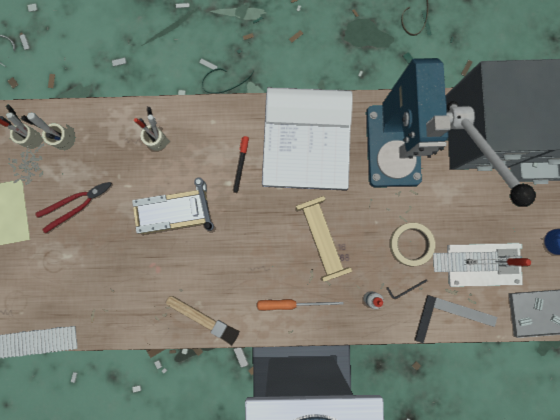

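```bash
cat > h.py <<'E'
from bench import ctrl
import cv2,numpy as np
from scipy.spatial.transform import Rotation as Ro
def cal(n): 
    c=ctrl.calibration(n); return c['mtx'],c['R'],c['t']
def plane(n,u,v,z):
    K,R,t=cal(n); o=-R.T@t; d=R.T@np.linalg.solve(K,[u,v,1.]); return o+d*(z-o[2])/d[2]
def dep(n,D):
    K,R,t=cal(n); v,u=np.mgrid[:D.shape[0],:D.shape[1]]
    P=np.stack([(u-K[0,2])/K[0,0]*D,(v-K[1,2])/K[1,1]*D,D],-1); return (P-t)@R
def proj(n,X):
    K,R,t=cal(n); c=(np.atleast_2d(X)@R.T+t)@K.T; return c[:,:2]/c[:,2:]
def tool():
    o=ctrl.get_obs(); q=o['eef_rot']; return o['eef_pos'],Ro.from_quat([q[1],q[2],q[3],q[0]]).as_matrix(),o
E
python3 - <<'E'
from h import *
for n,(a,b,c,e),s in(("top",(125,165,225,245),7),("top",(285,185,365,290),6),("scene",(210,165,310,220),7)):
    p=cv2.imread(f"pics/{n}0.png")[b:e,a:c]; p=cv2.resize(p,None,fx=s,fy=s,interpolation=cv2.INTER_CUBIC)
    cv2.imwrite(f"pics/z_{n}_{a}.png",p)
D=np.load("top0.npy");P=dep("top",D)
h=(P[165:245:2,125:225:3,2]*1000).round().astype(int)
for i,r in enumerate(h): print(165+2*i,*r)
E
```

```text
165 -1 -3 3 0 4 -5 -1 3 0 -1 0 -2 -4 -4 0 -3 -2 -1 -2 -1 1 0 0 2 -3 -2 -4 -5 -4 -1 -2 0 -2 -1
167 -2 2 2 -3 -1 4 0 -5 3 2 -3 3 2 0 -4 0 -1 1 2 2 -2 -1 -2 1 1 -3 -4 4 4 -2 2 0 1 -2
169 -4 -4 -2 -3 1 1 0 3 -2 -3 -3 1 0 -2 -3 -5 4 0 0 2 -3 1 -7 -3 0 -1 -3 -2 2 -1 1 -5 2 -2
171 -2 4 -1 -4 2 0 -1 -2 1 4 -2 2 -3 1 1 -3 2 -3 2 3 -2 1 1 -4 -1 -3 -3 0 0 -1 1 -1 2 -3
173 -3 0 -2 -4 0 2 0 -4 0 2 1 0 -3 0 -5 3 -2 0 1 -2 2 -2 4 -1 3 2 0 3 -2 5 0 -3 0 3
175 -2 0 2 3 -2 -1 1 1 -3 0 2 1 -1 0 -2 1 -4 -1 0 4 -1 -3 -4 1 0 -2 -1 0 -1 0 0 2 0 -1
177 -1 0 2 -3 -2 -4 -2 0 -5 1 1 3 2 1 -4 -1 0 2 -1 2 0 0 -2 -1 52 -2 1 -1 -3 1 0 -3 1 -2
179 -1 0 -5 -3 -4 1 0 -2 1 3 -3 -2 0 -2 -1 1 0 -2 0 -2 0 -3 -2 2 56 53 -4 3 0 1 1 0 5 3
181 0 0 1 -1 0 -2 -2 2 -1 -3 -2 1 -1 -1 -1 2 -3 1 -4 -2 -2 -3 -4 58 57 58 45 -3 -1 1 -1 -2 1 -3
183 1 -1 1 1 -2 3 -6 -1 -1 -2 2 -1 1 1 -2 -2 2 -2 -2 0 -6 -5 -1 53 61 51 40 -1 3 -2 -5 -4 -2 1
185 -1 0 -2 1164 2 -3 0 -6 1 0 -1 1 0 -2 0 1 1 -3 0 0 0 2 -1 -2 51 51 32 -2 -1 2 -1 -1 0 2
187 -2 2 4 -3 3 -3 2 -3 -1 1 -3 0 -2 -2 -2 3 -3 -4 -1 4 4 -1 -2 -4 55 56 36 8 1 1 1 -1 -2 0
189 1 -4 1 2 -3 2 
[... 2023 characters left out ...]
38 21 9 -1 -4 -2 -2 -1 3 -4 -5 -5 -1 1 53 53 49 -2 0 -2 -1
231 -1 -2 -1 1 47 54 50 53 48 36 16 10 0 1 2 -1 -3 -1 3 2 -2 -5 -2 -4 1 -3 -1 -2 -2 -3 -4 -1 1164 2
233 0 -2 -4 -1 45 28 21 8 -1 -3 4 -3 -2 0 -1 1 -1 -1 -3 -2 -4 2 -5 3 -3 -2 -1 -1 -6 3 -3 -3 0 1
235 -1 -1 0 -4 3 0 -1 1 -6 1 -2 1 -3 -1 -3 2 0 0 -2 -3 1 0 2 0 -2 0 -1 -1 -1 -2 1 1 1 -2
237 -2 -4 -2 0 2 -1 2 -4 -4 0 -1 1 -2 3 0 0 2 -4 0 1 -1 0 -3 -3 2 -2 1 -2 0 -3 -1 0 -4 3
239 1 4 -1 0 -4 0 -2 -1 -1 0 3 0 0 -2 -4 0 -2 0 -3 0 -2 -1 -1 -4 0 0 -3 1 2 -1 -1 0 1 1
241 -2 1 2 2 0 -1 1 3 -1 -4 -3 -2 -3 0 -2 -2 1 -3 0 1 -2 0 3 0 -5 2 1 -1 -1 -1 1 2 2 -1
243 -2 -2 2 -2 -2 -6 0 -2 1 -4 -3 0 0 -1 -1 1 0 -4 1 0 0 -2 -1 -6 -2 0 0 -1 3 -1 -4 -6 -2 3
```

View pics/z_top_125.png

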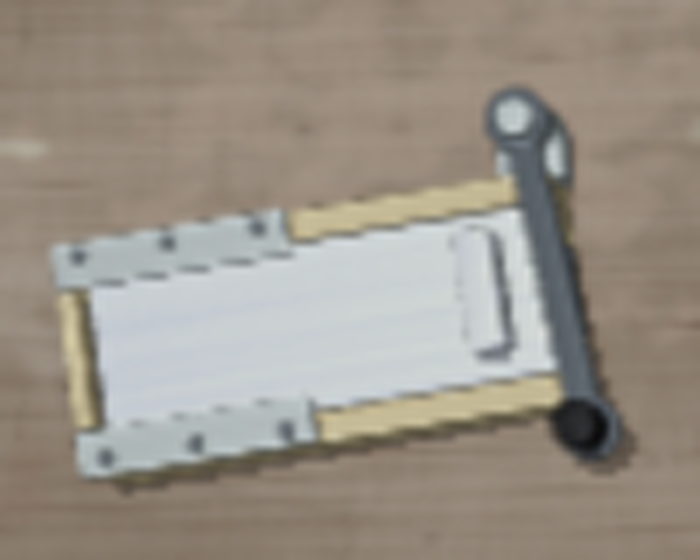

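View pics/z_top_285.png

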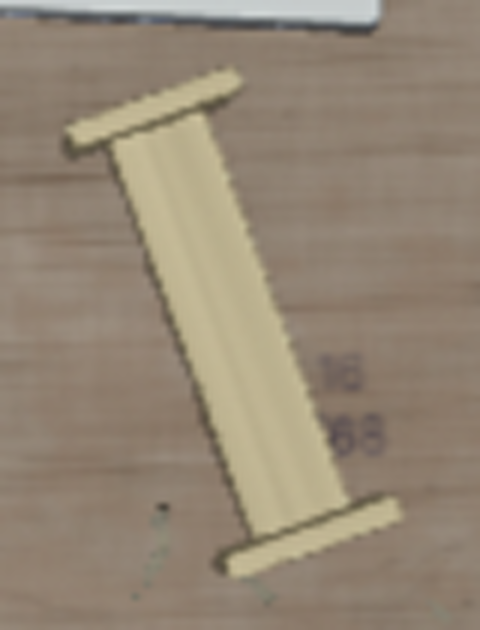

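View pics/z_scene_210.png

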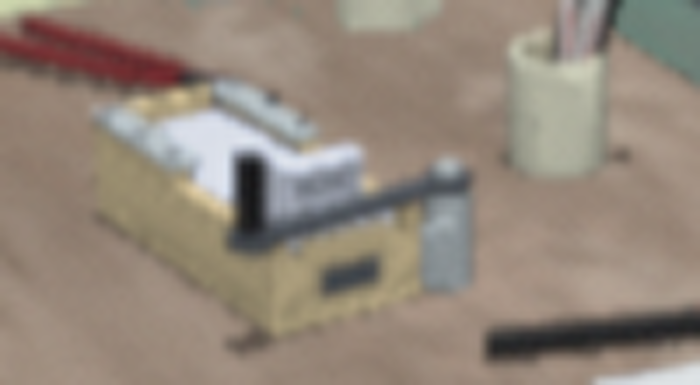

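```bash
cat > fit.py <<'E'
from h import *
from scipy.optimize import least_squares
def fit(px,off,s,model,guess,n="top"):
    px=np.array(px,float)/s+np.array(off)-0.5+0.5/s; model=np.array(model,float)/1000
    def W(p): 
        c,s_=np.cos(p[2]),np.sin(p[2]); return np.c_[c*model[:,0]-s_*model[:,1]+p[0],s_*model[:,0]+c*model[:,1]+p[1],model[:,2]]
    r=least_squares(lambda p:(proj(n,W(p))-px).ravel(),guess,loss='soft_l1'); return r.x,(proj(n,W(r.x))-px).round(1)
E
python3 - <<'E'
from fit import *
px=[(52,245),(82,475),(78,435),(60,290),(283,210),(292,243),(310,398),(317,438),(522,208),(555,373)]
m=[(83,-39,52),(83,39,52),(83,27,52),(83,-27,52),(5,-39,52),(5,-27,52),(5,27,52),(5,39,52),(-75,-28,42),(-75,28,42)]
g=plane("top",172,213,.04)
p,r=fit(px,(125,165),7,m,[g[0],g[1],1.6]);print("case",p,r.tolist())
c=lambda X:np.array([p[0]+np.cos(p[2])*X[0]-np.sin(p[2])*X[1],p[1]+np.sin(p[2])*X[0]+np.cos(p[2])*X[1],X[2]])
print("hinge",c(np.array([-76,-56,50])/1e3), plane("top",513/7+124.57,115/7+164.57,.057))
k=plane("top",581/7+124.57,423/7+164.57,.087);print("knob top",k)
D=np.load("top0.npy");P=dep("top",D)
m=(P[...,2]>.08)&(P[...,2]<.095); m[:160]=0;m[240:]=0;m[:,:190]=0;m[:,225:]=0
print("knob depth",np.median(P[m],0),m.sum())
m=(P[...,2]>.06)&(P[...,2]<.075); m[:195]=0;m[217:]=0;m[:,:185]=0;m[:,203:]=0
print("rib depth",np.mean(P[m],0),m.sum(),"rib pred",c(np.array([-58,0,68])/1e3))
# rack
px=[(70,145),(65,128),(238,68),(243,85),(222,560),(230,578),(402,512),(393,495)]
mm=[(-83,-35,42),(-91,-35,42),(-91,35,42),(-83,35,42),(83,-35,42),(91,-35,42),(91,35,42),(83,35,42)]
m4=[(-91,-35,42),(-91,35,42),(91,-35,42),(91,35,42)]
g=plane("top",324,240,.02)
q,r=fit([px[1],px[2],px[5],px[6]],(285,185),6,m4,[g[0],g[1],-1.9]);print("rack",q,r.tolist())
X=P[190:285,290:360].reshape(-1,3)
Z=X[(X[:,2]>.033)&(X[:,2]<.05)];print(len(Z),Z.mean(0)); Z=X[(X[:,2]>.014)&(X[:,2]<.026)];print(len(Z),Z.mean(0))
E
```

```text
case [0.59114206 0.32178311 1.70412732] [[-0.1, -0.1], [-0.1, 0.3], [-0.2, 0.9], [-0.6, -1.5], [0.2, -0.4], [-0.4, -0.0], [0.1, 0.8], [-0.2, 0.3], [1.5, -0.3], [0.2, -0.3]]
hinge [0.6567482  0.25390207 0.05      ] [0.65732943 0.25499542 0.057     ]
knob top [0.55317487 0.22912694 0.087     ]
knob depth [0.55321904 0.23251259 0.08637958] 41
rib depth [0.5985792  0.26470403 0.06674516] 96 rib pred [0.59885237 0.26429788 0.068     ]
rack [ 0.51987486 -0.03174753 -2.82056142] [[0.3, 0.1], [-0.3, -0.0], [-0.0, -0.3], [0.0, 0.3]]
274 [ 0.51584922 -0.03226922  0.04091088]
1219 [ 0.51891452 -0.03140405  0.01933851]
```

```bash
cat >> h.py <<'E'
CASE=np.array([0.59114,0.32178,1.70413]); RACK=np.array([.51987,-.03175,.32103])
def cw(X,p=CASE):
    X=np.asarray(X,float)/1000; c,s=np.cos(p[2]),np.sin(p[2]); return np.array([p[0]+c*X[0]-s*X[1],p[1]+s*X[0]+c*X[1],X[2]])
def Rt(yaw,tilt=0):   # tilt: about tool z negative = front up
    y=np.array([np.cos(yaw),np.sin(yaw),0]);x=np.array([0,0,-1.]);R=np.c_[x,y,np.cross(x,y)]
    return R@Ro.from_rotvec([0,0,-tilt]).as_matrix()
def go(pos,R):
    p,R0,o=tool(); s=R0.T@(np.asarray(pos)-p)*100; w=Ro.from_matrix(R0.T@R).as_rotvec()
    print("shift cm",s.round(2),"turn",w.round(3),"|",np.linalg.norm(s).round(2),np.degrees(np.linalg.norm(w)).round(1)); return s,w
def st():
    p,R,o=tool(); print("t",round(o['time_s'],2),"pos",p.round(4),"yaw",np.arctan2(R[1,1],R[0,1]).round(3),"xax",R[:,0].round(3),"F",o['wrist_force'].round(1),"op",round(o['opening'],3),"q",o['q'].round(2))
E
python3 - <<'E'
from h import *
p=cv2.imread("pics/top0.png")
def poly(C,col):
    cv2.polylines(p,[np.round(proj("top",np.array(C))).astype(int)],True,col,1)
for L in(190,200): poly([cw((-L+a,b,8)) for a,b in((-75,-28),(-75,28),(75,28),(75,-28))],(0,0,255))
for th in(1.57,2.3,2.5,2.7): poly([cw((-76,-56,50)),cw((-76-106*np.sin(th),-56+106*np.cos(th),50))],(255,0,0))
p=cv2.resize(p[80:300,110:370],None,fx=3,fy=2.7);cv2.imwrite("pics/plan.png",p)
for u,v in((245,138),(236,190),(310,203)): print(plane("top",u,v,.016))
st(); go(cw((-85.5,49.5,140)),Rt(-1.348))
E
```

```text
[0.76567016 0.14686779 0.016     ]
[0.63961937 0.17059482 0.016     ]
[ 0.60408689 -0.00503938  0.016     ]
t 0.1 pos [0.169  0.5491 0.2305] yaw 1.272 xax [-0.001 -0.001 -1.   ] F [-0.1 -0.4 -0.7] op 1.002 q [ 1.07  0.18  1.61  0.    1.35 -0.21]
shift cm [  9.06 -19.12  46.12] turn [2.62e+00 2.00e-03 1.00e-03] | 50.75 150.1
```

View pics/plan.png

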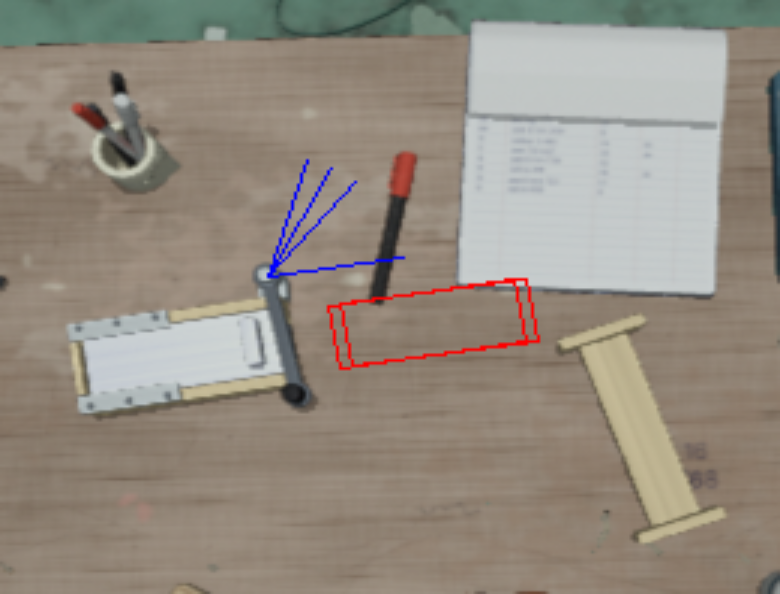

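```bash
python3 -m creep '0.6 0.6 -2 4.8 0 0 0;0.6 0.6 -2 4.8 0 0 0;0.6 0.6 -2 4.8 0 0 0;0.6 0.6 -2 4.8 0 0 0;0.6 0.6 -2 4.8 0 0 0;0.6 0.6 -2 4.8 0 0 0;0.6 0.6 -2 4.8 0 0 0;0.6 0.6 -2 4.8 0 0 0;0.4 0.6 -2 4.8 0 0 0;0.4 0.6 -2 4.8 0 0 0'
python3 -m creep '0.4 0 0 0 0.18 0 0;0.4 0 0 0 0.18 0 0;0.4 0 0 0 0.18 0 0;0.4 0 0 0 0.18 0 0;0.4 0 0 0 0.18 0 0;0.4 0 0 0 0.18 0 0;0.4 0 0 0 0.18 0 0;0.4 0 0 0 0.18 0 0;0.4 0 0 0 0.18 0 0;0.4 0 0 0 0.18 0 0'
python3 -c "
from h import *
st();go([.5535,.2305,.14],Rt(-1.348))"
```

```text
time_s: 1.35
eef_pos: [0.5768, 0.209, 0.1651]
eef_rot: [0.698, 0.102, 0.701, -0.103]
wrist_force: [-0.1, 0.2, 0.2]
opening: 0.399
time_s: 2.6
eef_pos: [0.576, 0.2035, 0.1576]
eef_rot: [-0.333, -0.617, -0.336, 0.629]
wrist_force: [-0.5, 0.6, -0.1]
opening: 0.401
t 2.6 pos [0.576  0.2035 0.1576] yaw -0.586 xax [-0.017 -0.004 -1.   ] F [-0.5  0.6 -0.1] op 0.401 q [ 0.15  0.34  1.56 -0.    1.25  0.73]
shift cm [ 1.79 -3.35 -1.03] turn [0.762 0.017 0.006] | 3.93 43.7
```

```bash
python3 -m creep '0.4 0 -3.3 -1 0 0 0;0.4 0 0 0 0.18 0.01 0;0.4 0 0 0 0.18 0 0;0.4 0 0 0 0.18 0 0;0.4 0 0 0 0.18 0 0;0.4 0 0 0 0.04 0 0;0.4 0 0 0 0 0 0'
python3 -c "
from h import *
st();go([.5535,.2305,.10],Rt(-1.348))
p,d=ctrl.camera('top');cv2.imwrite('pics/k1.png',cv2.resize(p[150:260,110:260],None,fx=5,fy=5))
p,d=ctrl.camera('scene');cv2.imwrite('pics/k2.png',cv2.resize(p[120:240,180:330],None,fx=5,fy=5))"
```

```text
time_s: 3.48
eef_pos: [0.5506, 0.2304, 0.154]
eef_rot: [-0.068, -0.697, -0.071, 0.71]
wrist_force: [-0.3, 0.1, 0.1]
opening: 0.399
t 3.48 pos [0.5506 0.2304 0.154 ] yaw -1.373 xax [-0.018  0.002 -1.   ] F [-0.3  0.1  0.1] op 0.399 q [0.19 0.32 1.6  0.01 1.24 1.57]
shift cm [ 5.39  0.08 -0.37] turn [-0.025  0.017  0.006] | 5.4 1.8
```

View pics/k1.png

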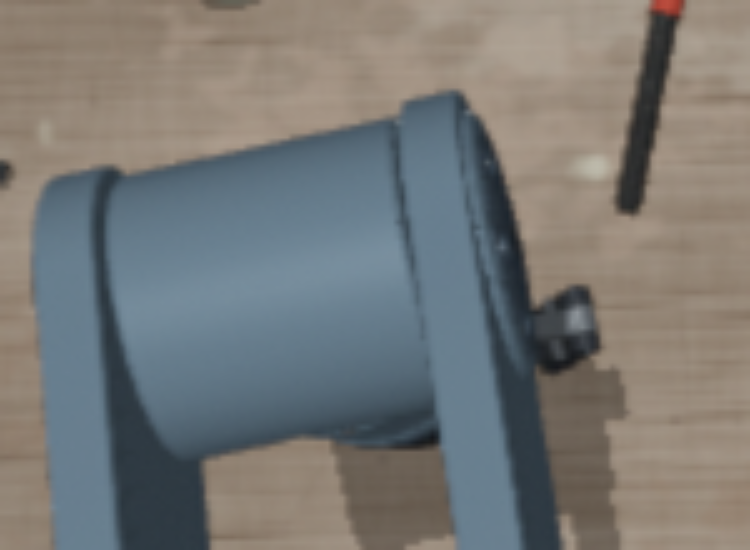

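View pics/k2.png

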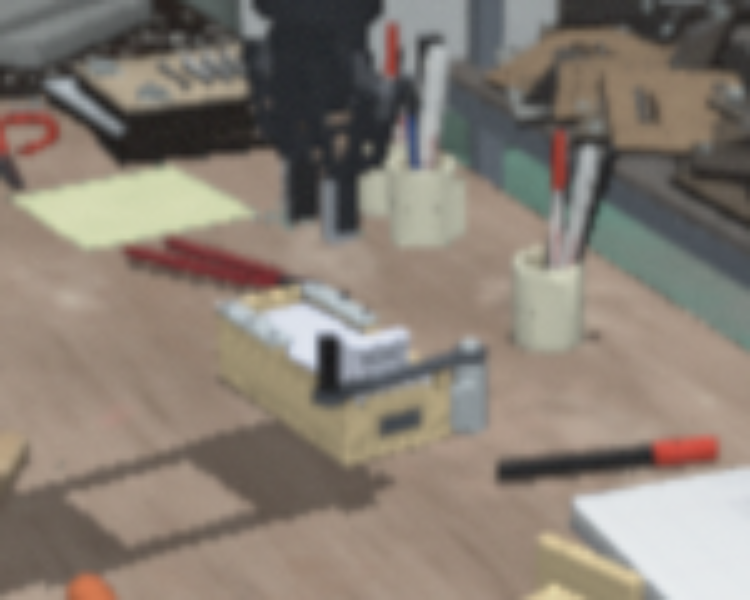

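```bash
python3 -m creep '0.4 2.5 0.1 -0.3 -0.02 0.017 0;0.4 2.5 0 0 0 0 0;0.4 2 0 0 0 0 0;0.4 1.5 0 0 0 0 0;0.35 0.8 0 0 0 0 0;0.3 0 0 0 0 0 0;0.27 0 0 0 0 0 0'
python3 -c "
from h import *
st();go([.5535,.2305,.060],Rt(-1.348))
p,d=ctrl.camera('scene');cv2.imwrite('pics/k3.png',cv2.resize(p[120:240,180:330],None,fx=5,fy=5))"
```

```text
time_s: 4.45
eef_pos: [0.555, 0.2309, 0.0597]
eef_rot: [0.076, 0.704, 0.081, -0.702]
wrist_force: [-0.2, 0.1, 0.8]
opening: 0.269
t 4.45 pos [0.555  0.2309 0.0597] yaw -1.348 xax [ 0.002  0.007 -1.   ] F [-0.2  0.1  0.8] op 0.269 q [0.19 0.44 1.66 0.01 1.04 1.54]
shift cm [-0.04  0.    0.16] turn [ 0.    -0.004  0.006] | 0.16 0.4
```

View pics/k3.png

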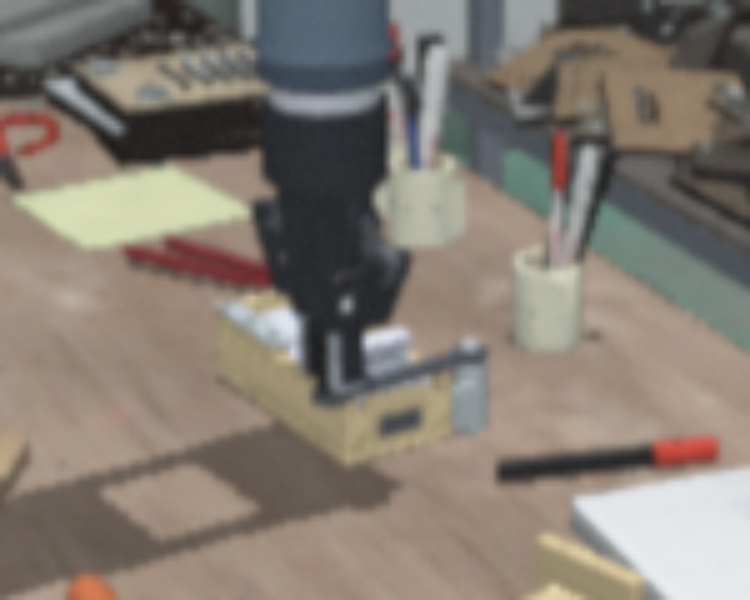

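```bash
python3 -m creep '0.25 0 1.2 -0.08 -0.11 0 0;0.25 0 1.5 -0.11 -0.14 0 0;0.25 0 1.5 -0.11 -0.14 0 0;0.25 0 1.5 -0.11 -0.14 0 0;0.25 0 0 0 0 0 0'
cat > arc.py <<'E'
from h import *
st(); p,R,o=tool(); H=cw((-76,-56,50)); d=p-H; print("r",np.hypot(d[0],d[1]).round(4),"th",(np.arctan2(d[1],d[0])-CASE[2]-np.pi/2)%(2*np.pi), "yaw-th",(np.arctan2(R[1,1],R[0,1])-np.arctan2(d[1],d[0]))%(2*np.pi)-np.pi/2)
E
python3 arc.py
```

```text
time_s: 5.12
eef_pos: [0.5841, 0.1813, 0.063]
eef_rot: [0.264, 0.659, 0.267, -0.652]
wrist_force: [-0.2, -0.4, -0.2]
opening: 0.245
t 5.12 pos [0.5841 0.1813 0.063 ] yaw -0.801 xax [ 0.007  0.008 -1.   ] F [-0.2 -0.4 -0.2] op 0.245 q [0.1  0.45 1.63 0.01 1.05 0.9 ]
r 0.1026 th 0.6517913405740634 yaw-th -0.01546976469136263
```

```bash
python3 -m creep '0.25 0.1 1.55 0 -0.15 0 0;0.25 0.1 1.55 0 -0.15 0 0;0.25 0.05 1.55 -0.1 -0.15 0 0;0.25 0.05 1.55 -0.1 -0.15 0 0;0.25 0.05 1.55 -0.1 -0.15 0 0;0.25 0 0 0 0 0 0'
python3 arc.py
```

```text
time_s: 5.88
eef_pos: [0.6515, 0.151, 0.062]
eef_rot: [0.488, 0.516, 0.489, -0.507]
wrist_force: [0.6, -0.2, 0.5]
opening: 0.248
t 5.88 pos [0.6515 0.151  0.062 ] yaw -0.046 xax [ 0.007  0.01  -1.   ] F [ 0.6 -0.2  0.5] op 0.248 q [0.05 0.56 1.47 0.01 1.1  0.09]
r 0.103 th 1.3866449038532167 yaw-th 0.004589227155206377
```

```bash
python3 -m creep '0.25 0.1 1.55 0 -0.15 0 0;0.25 0.1 1.55 0 -0.15 0 0;0.25 0.05 1.55 -0.05 -0.15 0 0;0.25 0.05 1.55 -0.1 -0.15 0 0;0.25 0.05 1.55 -0.1 -0.15 0 0;0.25 0.05 1.55 -0.1 -0.15 0 0;0.25 0.05 1.55 -0.1 -0.15 0 0;0.25 0 0 0 0 0 0'
python3 arc.py
python3 -c "
from h import *
p,d=ctrl.camera('scene');cv2.imwrite('pics/k4.png',cv2.resize(p[120:240,180:330],None,fx=5,fy=5))"
```

```text
time_s: 6.88
eef_pos: [0.7394, 0.2006, 0.0588]
eef_rot: [0.677, 0.204, 0.679, -0.197]
wrist_force: [-0.0, 0.1, 0.3]
opening: 0.251
t 6.88 pos [0.7394 0.2006 0.0588] yaw 0.996 xax [ 0.001  0.009 -1.   ] F [-0.   0.1  0.3] op 0.251 q [ 0.11  0.76  1.16  0.01  1.22 -0.89]
r 0.0983 th 2.4357603305120814 yaw-th -0.0022972130188660955
```

View pics/k4.png

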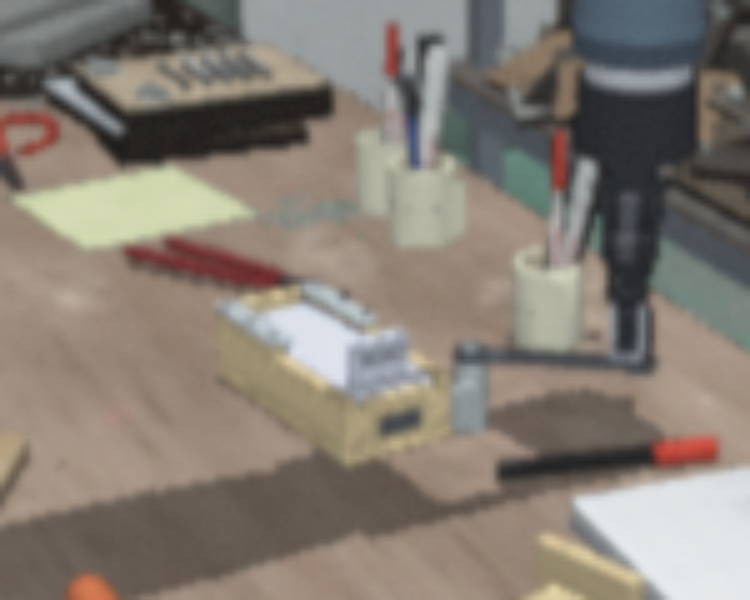

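The keeper points well out (arm tip at crop px ~(630,360), about 2.4 rad). I'll lift off next and go over the rib.

```bash
python3 -m creep '0.32 0 0 0 0 0 0;0.32 -1.5 0 0 0 0 0;0.32 -3 0 0 0 0 0;0.4 -3 0 0 0 0 0;0.4 0 0 0 0 0 0'
python3 -c "
from h import *
st();print(cw((-58,0,120)));go(cw((-58,0,120)),Rt(1.704))"
```

```text
time_s: 7.55
eef_pos: [0.7381, 0.1979, 0.1391]
eef_rot: [0.676, 0.208, 0.677, -0.202]
wrist_force: [0.6, 0.1, -0.3]
opening: 0.401
t 7.55 pos [0.7381 0.1979 0.1391] yaw 0.982 xax [ 0.001  0.009 -1.   ] F [ 0.6  0.1 -0.3] op 0.401 q [ 0.1   0.67  1.13  0.01  1.34 -0.88]
[0.59885046 0.26429479 0.12      ]
shift cm [  1.96  -2.22 -15.26] turn [-0.722 -0.001 -0.009] | 15.54 41.4
```

```bash
python3 -m creep '0.4 0 -0.5 -3.8 0 0 0;0.4 0 -0.5 -3.8 0 0 0;0.4 0 -0.6 -3.8 0 0 0;0.4 0 -0.6 -3.8 0 0 0;0.4 0 0 0 -0.18 0 0;0.4 0 0 0 -0.18 0 0;0.4 0 0 0 -0.18 0 0;0.4 0 0 0 -0.18 0 0;0.4 0 0 0 0 0 0'
python3 -c "
from h import *
st();go(cw((-58,0,120)),Rt(1.704))
p,d=ctrl.camera('scene');cv2.imwrite('pics/k5.png',cv2.resize(p[120:240,180:330],None,fx=5,fy=5))
p,d=ctrl.camera('top');cv2.imwrite('pics/k6.png',cv2.resize(p[150:260,110:260],None,fx=5,fy=5))"
```

```text
time_s: 8.68
eef_pos: [0.5894, 0.2631, 0.1326]
eef_rot: [0.703, -0.047, 0.708, 0.052]
wrist_force: [-0.1, 1.0, 0.3]
opening: 0.402
t 8.68 pos [0.5894 0.2631 0.1326] yaw 1.711 xax [-0.009  0.007 -1.   ] F [-0.1  1.   0.3] op 0.402 q [ 0.23  0.43  1.49  0.01  1.22 -1.48]
shift cm [ 1.26 -0.02  0.96] turn [ 0.007 -0.008 -0.008] | 1.58 0.7
```

View pics/k5.png

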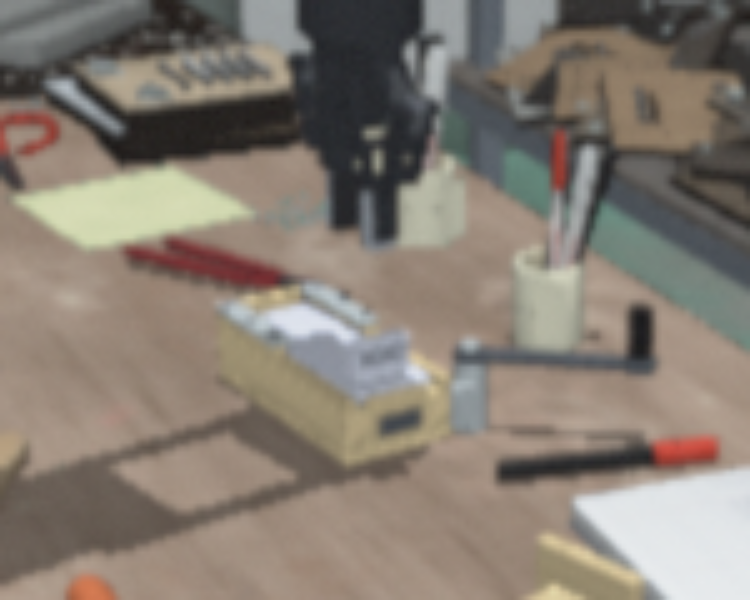

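View pics/k6.png

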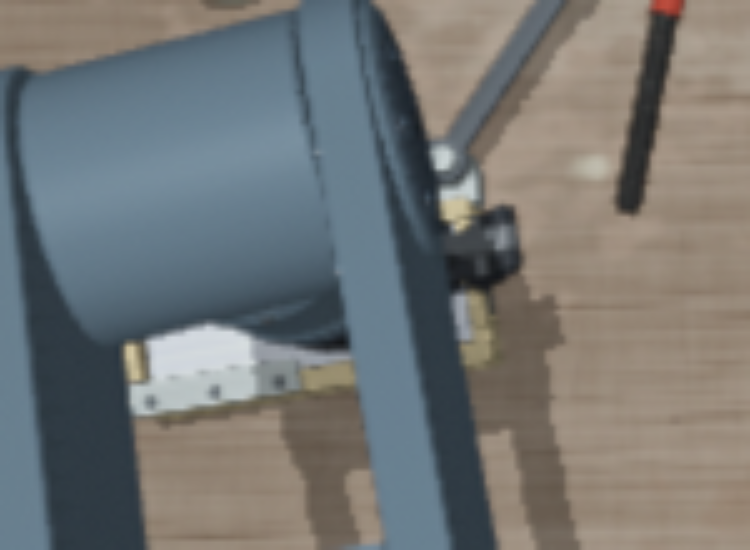

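```bash
python3 -m creep '0.4 1.3 0 0.95 0 -0.01 -0.01;0.4 2 0 0 0 0 0;0.4 2 0 0 0 0 0;0.4 1.5 0 0 0 0 0;0.4 0 0 0 0 0 0'
python3 -c "
from h import *
st();go(cw((-58,0,47)),Rt(1.704))"
```

```text
time_s: 9.4
eef_pos: [0.598, 0.2638, 0.057]
eef_rot: [0.705, -0.048, 0.706, 0.046]
wrist_force: [0.9, -0.1, 0.6]
opening: 0.4
t 9.4 pos [0.598  0.2638 0.057 ] yaw 1.703 xax [-0.001 -0.003 -1.   ] F [ 0.9 -0.1  0.6] op 0.4 q [ 0.24  0.54  1.51 -0.    1.09 -1.47]
shift cm [1.   0.04 0.09] turn [-0.001 -0.001  0.003] | 1.01 0.2
```

```bash
python3 -m creep '0.4 0.6 0.04 0.09 0 0 0;0.4 0.35 0 0 0 0 0;0.4 0 0 0 0 0 0'
python3 -c "
from h import *
st();go(cw((-58,0,47)),Rt(1.704))"
python3 -m creep '0.2 0 0 0 0 0 0;0.1 0 0 0 0 0 0;0 0 0 0 0 0 0;0 0 0 0 0 0 0;0 0 0 0 0 0 0'
python3 -c "
from h import *
st();go(cw((-58,0,47)),Rt(1.704))
p,d=ctrl.camera('scene');cv2.imwrite('pics/k7.png',cv2.resize(p[140:220,200:300],None,fx=7,fy=7))"
```

```text
time_s: 9.78
eef_pos: [0.5998, 0.2646, 0.048]
eef_rot: [0.706, -0.048, 0.705, 0.046]
wrist_force: [-0.2, -0.0, 0.5]
opening: 0.397
t 9.78 pos [0.5998 0.2646 0.048 ] yaw 1.703 xax [ 0.001 -0.003 -1.   ] F [-0.2 -0.   0.5] op 0.397 q [ 0.24  0.56  1.51 -0.    1.08 -1.46]
shift cm [ 0.1  -0.02 -0.1 ] turn [-0.001  0.001  0.003] | 0.15 0.2
time_s: 10.4
eef_pos: [0.6003, 0.2647, 0.049]
eef_rot: [0.706, -0.048, 0.705, 0.046]
wrist_force: [0.9, -0.1, -0.7]
opening: 0.125
t 10.4 pos [0.6003 0.2647 0.049 ] yaw 1.703 xax [ 0.003 -0.003 -1.   ] F [ 0.9 -0.1 -0.7] op 0.125 q [ 0.24  0.56  1.51 -0.    1.08 -1.46]
shift cm [ 0.2  -0.02 -0.15] turn [-0.001  0.002  0.003] | 0.24 0.2
```

View pics/k7.png

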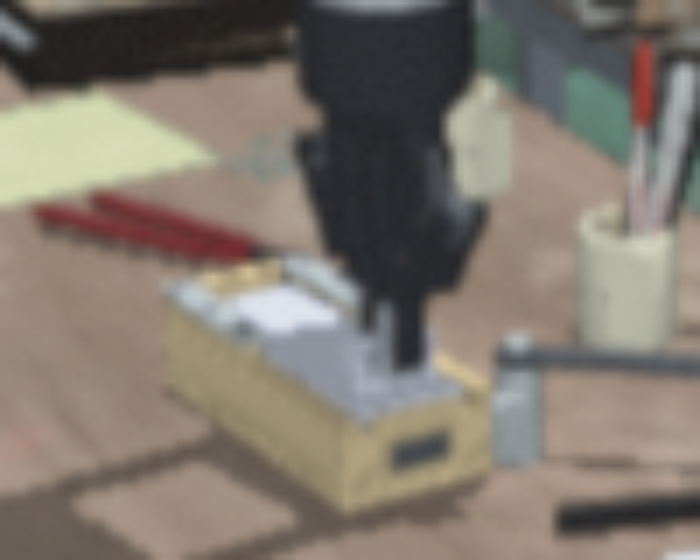

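```bash
cat > lid.py <<'E'
from h import *
# lid pose inferred from tool; ref grasp
p,R,o=tool(); st()
R0=Rt(1.703); p0=np.array([.6003,.2647,.049])
yax=np.array([np.cos(CASE[2]),np.sin(CASE[2])])
def case(pw): d=pw[:2]-CASE[:2]; return np.array([d@yax,d@np.array([-yax[1],yax[0]]),pw[2]])*1000
dR=R@R0.T
for n,X in(("front bottom",(-75,0,34)),("tail bottom",(75,0,34)),("tailtop",(75,0,42))):
    w=cw(X); print(n,case(p+dR@(w-p0)).round(1))
f=case(p+dR@(cw((-75,0,34))-p0));t=case(p+dR@(cw((75,0,34))-p0))
z=lambda x:f[2]+(x-f[0])*(t[2]-f[2])/(t[0]-f[0])
print("tilt",((f[2]-t[2])/150).round(4),"under at lip(-83/-77)",z(-83).round(1),z(-77).round(1),"top at rail front",z(5).round(1)+8,"roll/yaw",Ro.from_matrix(dR).as_rotvec().round(3))
E
python3 -m creep '0 -0.15 0.02 0 0 0 -0.0135;0 -0.18 0.02 0 0 0 -0.0135;0 -0.18 0.02 0 0 0 -0.0135;0 -0.18 0.02 0 0 0 -0.0135;0 0 0 0 0 0 0'; python3 lid.py
```

```text
time_s: 11.08
eef_pos: [0.6002, 0.2659, 0.0566]
eef_rot: [0.708, -0.068, 0.703, 0.025]
wrist_force: [-0.1, -1.2, -1.1]
opening: 0.124
t 11.07 pos [0.6002 0.2659 0.0566] yaw 1.703 xax [ 0.011 -0.06  -0.998] F [-0.1 -1.2 -1.1] op 0.124 q [ 0.27  0.56  1.49 -0.07  1.1  -1.41]
front bottom [-74.6  -0.1  42.7]
tail bottom [75.1 -0.  33.5]
tailtop [75.6 -0.  41.5]
tilt 0.0611 under at lip(-83/-77) 43.2 42.8 top at rail front 45.8 roll/yaw [-0.06  -0.011  0.   ]
```

```bash
python3 -m creep '0 0.06 -0.6 0 0 0 0;0 0.03 -1 0 0 0 0;0 0.02 -1 0 0 0 0;0 0 0 0 0 0 0'; python3 lid.py; python3 -c "
from h import *
p,d=ctrl.camera('scene');cv2.imwrite('pics/k8.png',cv2.resize(p[140:220,200:300],None,fx=7,fy=7))"
```

```text
time_s: 11.58
eef_pos: [0.6035, 0.2378, 0.0566]
eef_rot: [0.707, -0.068, 0.703, 0.025]
wrist_force: [0.3, -1.9, -0.9]
opening: 0.126
t 11.57 pos [0.6035 0.2378 0.0566] yaw 1.703 xax [ 0.01  -0.06  -0.998] F [ 0.3 -1.9 -0.9] op 0.126 q [ 0.22  0.54  1.51 -0.07  1.09 -1.45]
front bottom [-102.9    0.3   42.7]
tail bottom [46.8  0.3 33.5]
tailtop [47.3  0.3 41.5]
tilt 0.061 under at lip(-83/-77) 41.5 41.1 top at rail front 44.1 roll/yaw [-0.06 -0.01 -0.  ]
```

View pics/k8.png

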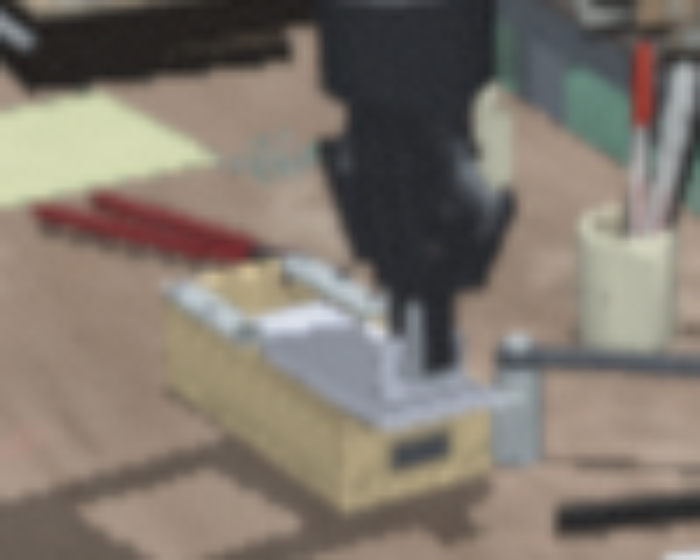

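```bash
python3 -m creep '0 0 -1.2 0 0 0 0;0 0 -1.2 0 0 0 0;0 0 -1.2 0 0 0 0;0 0 -1.2 0 0 0 0;0 0 0 0 0 0 0'; python3 lid.py
```

```text
time_s: 12.25
eef_pos: [0.6099, 0.1864, 0.0591]
eef_rot: [0.707, -0.068, 0.704, 0.025]
wrist_force: [0.2, -0.1, -2.4]
opening: 0.125
t 12.25 pos [0.6099 0.1864 0.0591] yaw 1.703 xax [ 0.009 -0.061 -0.998] F [ 0.2 -0.1 -2.4] op 0.125 q [ 0.14  0.52  1.54 -0.07  1.08 -1.53]
front bottom [-154.8    0.9   45.2]
tail bottom [-5.1  0.8 36. ]
tailtop [-4.6  0.8 43.9]
tilt 0.0617 under at lip(-83/-77) 40.8 40.4 top at rail front 43.3 roll/yaw [-0.061 -0.009 -0.   ]
```

```bash
python3 -m creep '0 -0.8 -0.5 0 0 0 0;0 -1.5 -0.5 0 0 0 0;0 -1.5 -1 0 0 0 0;0 -1 -2 0 0 0 0.02;0 -0.5 -2.5 0 0 0 0.02;0 0 -2.5 0 0 0 0.02;0 0 0 0 0 0 0'; python3 lid.py; python3 -c "
from h import *
print(plane('top',250,245,0))
p,d=ctrl.camera('scene');cv2.imwrite('pics/k9.png',cv2.resize(p[120:240,180:330],None,fx=5,fy=5))"
```

```text
time_s: 13.12
eef_pos: [0.6243, 0.0975, 0.1263]
eef_rot: [0.709, -0.048, 0.702, 0.047]
wrist_force: [0.4, 0.2, -2.7]
opening: 0.125
t 13.12 pos [0.6243 0.0975 0.1263] yaw 1.706 xax [ 0.009 -0.    -1.   ] F [ 0.4  0.2 -2.7] op 0.125 q [-0.03  0.4   1.55 -0.    1.18 -1.74]
front bottom [-244.    -1.7  111.3]
tail bottom [-94.   -1.3 111. ]
tailtop [-94.   -1.2 119. ]
tilt 0.0016 under at lip(-83/-77) 111.0 111.0 top at rail front 118.9 roll/yaw [-0.    -0.009  0.003]
[0.5081648  0.14048013 0.        ]
```

View pics/k9.png

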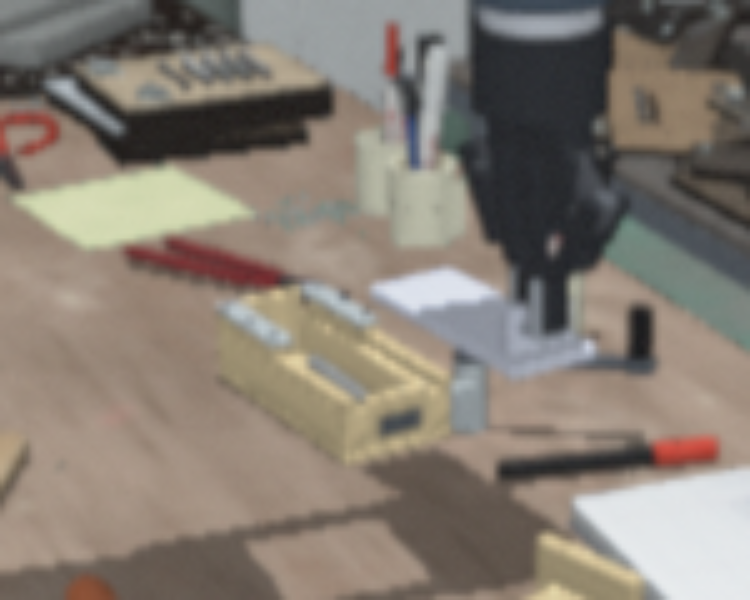

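```bash
python3 -c "
from h import *
C=np.array([.500,.150,.08]);go(C+np.array([-np.cos(1.704),-np.sin(1.704),0])*.058,Rt(1.704))"
```

```text
shift cm [  4.52   0.98 -11.67] turn [0.003 0.009 0.001] | 12.55 0.5
```

```bash
python3 -m creep '0 0 0.2 -2 0 0.009 0;0 0.5 0.2 -3 0 0 0;0 0.8 0.2 -3 0 0 0;0 0.9 0.2 -2.5 0 0 0;0 0.9 0.2 -1.2 0 0 0;0 0.9 0 0 0 0 0;0 0 0 0 0 0 0'; python3 -c "
from h import *
st()
C=np.array([.500,.150,.016]);go(C+np.array([-np.cos(1.704),-np.sin(1.704),0])*.058,Rt(1.704))
p,d=ctrl.camera('scene');cv2.imwrite('pics/k10.png',cv2.resize(p[140:280,180:330],None,fx=5,fy=4))"
```

```text
time_s: 14.05
eef_pos: [0.5058, 0.0971, 0.0884]
eef_rot: [0.708, -0.05, 0.703, 0.05]
wrist_force: [0.4, 0.4, -3.1]
opening: 0.124
t 14.05 pos [0.5058 0.0971 0.0884] yaw 1.712 xax [ 0.007 -0.001 -1.   ] F [ 0.4  0.4 -3.1] op 0.124 q [-0.04  0.23  1.87 -0.    1.04 -1.75]
shift cm [ 7.24 -0.47  0.08] turn [0.008 0.007 0.002] | 7.25 0.6
```

View pics/k10.png

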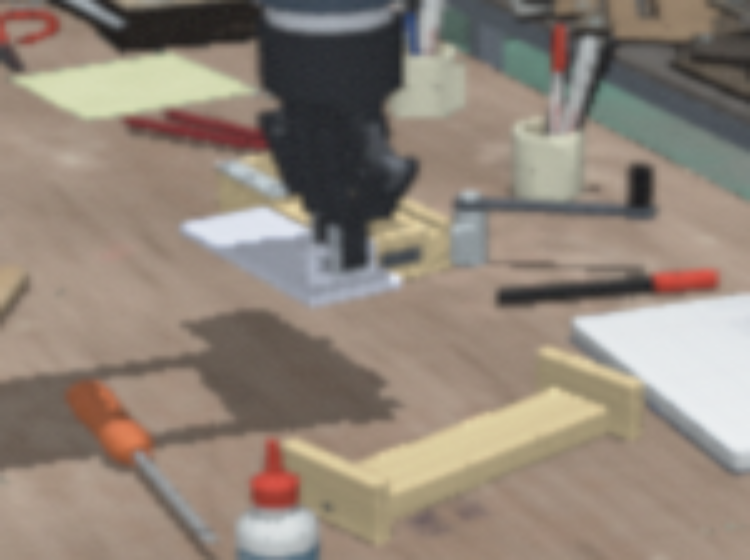

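```bash
python3 -m creep '0 1.5 -0.4 0.1 0 0.007 0;0 2 0 0 0 0 0;0 2 0 0 0 0 0;0 1 0 0 0 0 0;0 0.3 0 0 0 0 0;0 0 0 0 0 0 0'; python3 -c "
from h import *
st()
C=np.array([.500,.150,.016]);go(C+np.array([-np.cos(1.704),-np.sin(1.704),0])*.058,Rt(1.704))"
```

```text
time_s: 14.85
eef_pos: [0.5122, 0.0915, 0.0174]
eef_rot: [0.706, -0.05, 0.704, 0.049]
wrist_force: [0.9, 0.6, -3.1]
opening: 0.122
t 14.85 pos [0.5122 0.0915 0.0174] yaw 1.711 xax [ 0.003 -0.002 -1.   ] F [ 0.9  0.6 -3.1] op 0.122 q [-0.05  0.36  1.88 -0.    0.9  -1.76]
shift cm [ 0.13  0.17 -0.44] turn [0.007 0.003 0.003] | 0.49 0.5
```

```bash
python3 -m creep '0 0.15 0 0 0 0 0.002;0 0.12 0 0 0 0 0;0 0.1 0 0 0 0 0;0 0 0 0 0 0 0'; python3 -c "
from h import *
st()"
```

```text
time_s: 15.35
eef_pos: [0.5138, 0.0915, 0.0153]
eef_rot: [0.708, -0.05, 0.703, 0.049]
wrist_force: [0.6, -0.2, -2.6]
opening: 0.119
t 15.35 pos [0.5138 0.0915 0.0153] yaw 1.711 xax [ 0.006 -0.    -1.   ] F [ 0.6 -0.2 -2.6] op 0.119 q [-0.05  0.37  1.88 -0.    0.89 -1.76]
```

```bash
python3 -m creep '0 0.12 0 0 0 0.005 0;0 0.12 0 0 0 0 0;0 0 0 0 0 0 0'; python3 -c "
from h import *
st()
p,d=ctrl.camera('scene');cv2.imwrite('pics/k11.png',cv2.resize(p[160:240,190:290],None,fx=7,fy=7))"
```

```text
time_s: 15.72
eef_pos: [0.5141, 0.0915, 0.0152]
eef_rot: [0.706, -0.05, 0.705, 0.049]
wrist_force: [-0.2, -0.3, -3.2]
opening: 0.127
t 15.72 pos [0.5141 0.0915 0.0152] yaw 1.712 xax [ 0.001 -0.001 -1.   ] F [-0.2 -0.3 -3.2] op 0.127 q [-0.05  0.37  1.87 -0.    0.9  -1.76]
```

View pics/k11.png

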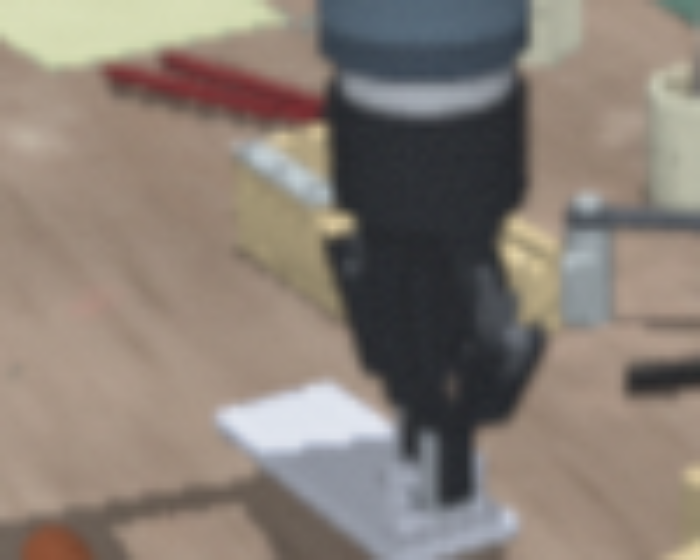

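```bash
python3 -m creep '0 0.2 0 0 0 0 0;0 0.2 0 0 0 0 0;0 0 0 0 0 0 0'; python3 -c "
from h import *
st()"
```

```text
time_s: 16.15
eef_pos: [0.5146, 0.0915, 0.0154]
eef_rot: [0.705, -0.051, 0.706, 0.049]
wrist_force: [0.5, 1.0, -2.8]
opening: 0.122
t 16.15 pos [0.5146 0.0915 0.0154] yaw 1.712 xax [-0.    -0.002 -1.   ] F [ 0.5  1.  -2.8] op 0.122 q [-0.05  0.37  1.87 -0.    0.9  -1.76]
```

```bash
python3 -m creep '0 0.3 0 0 0 0 0'; python3 -m creep '0 0.3 0 0 0 0 0';  python3 -m creep '0 0.3 0 0 0 0 0'; python3 -c "
from h import *
st()
p,d=ctrl.camera('scene');cv2.imwrite('pics/k12.png',cv2.resize(p[160:240,190:290],None,fx=7,fy=7))"
```

```text
time_s: 16.27
eef_pos: [0.515, 0.0915, 0.0148]
eef_rot: [0.705, -0.051, 0.706, 0.049]
wrist_force: [-20.3, -0.7, 49.3]
opening: 0.126
time_s: 16.4
eef_pos: [0.515, 0.0915, 0.0148]
eef_rot: [0.704, -0.051, 0.706, 0.05]
wrist_force: [-19.1, -1.6, 41.8]
opening: 0.123
time_s: 16.52
eef_pos: [0.5149, 0.0915, 0.0148]
eef_rot: [0.704, -0.052, 0.707, 0.05]
wrist_force: [-17.5, -2.1, 36.5]
opening: 0.121
t 16.52 pos [0.5149 0.0915 0.0148] yaw 1.714 xax [-0.004 -0.003 -1.   ] F [-17.5  -2.1  36.5] op 0.121 q [-0.05  0.38  1.87 -0.    0.9  -1.76]
```

View pics/k12.png

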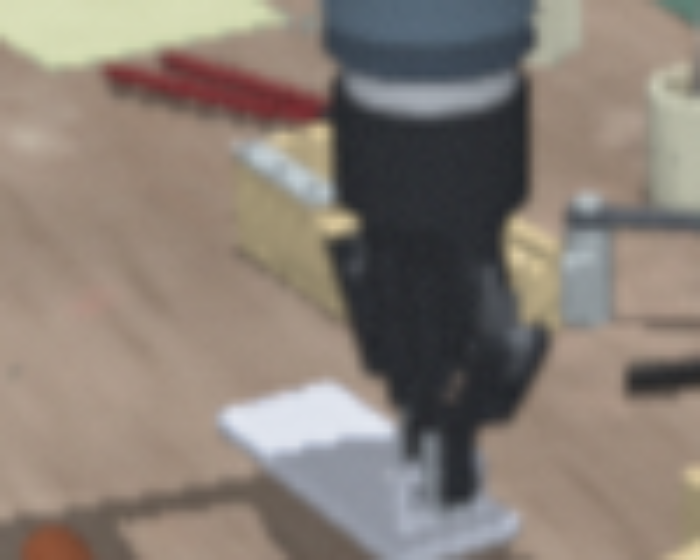

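```bash
python3 -m creep '0 0 0 0 0 0 0;0.15 0 0 0 0 0 0;0.3 0 0 0 0 0 0;0.35 0 0 0 0 0 0;0.35 -1.5 0 0 0 0 0;0.35 -3 0 0 0 0 0;0.5 -3 0 0 0 0 0;0.7 -3 0 0 0 0 0;0.7 -3 0 0 0 0 0;0.7 0 0 0 0 0 0'; python3 -c "
from h import *
st();go([.36,.30,.2],Rt(1.2))"
```

```text
time_s: 17.82
eef_pos: [0.5167, 0.0919, 0.1581]
eef_rot: [0.705, -0.051, 0.705, 0.049]
wrist_force: [0.5, -0.1, 0.2]
opening: 0.699
t 17.82 pos [0.5167 0.0919 0.1581] yaw 1.714 xax [-0.    -0.003 -1.   ] F [ 0.5 -0.1  0.2] op 0.699 q [-0.05  0.15  1.8  -0.    1.19 -1.76]
shift cm [ -4.25  22.82 -12.55] turn [0.514 0.    0.003] | 26.38 29.4
```

```bash
python3 -c "
from h import *
for n in('scene','top'):
  p,d=ctrl.camera(n)
  for z in(8,):
    C=[cw((a,b,z),(.5067,.1489,1.712)) for a,b in((-75,-28),(-75,28),(75,28),(75,-28))]
    cv2.polylines(p,[np.round(proj(n,np.array(C))*8).astype(int)],True,(0,0,255),1,cv2.LINE_AA,3)
  q=p[165:245,190:300] if n=='scene' else p[190:290,190:310]
  cv2.imwrite(f'pics/m_{n}.png',cv2.resize(q,None,fx=6,fy=6))"
```

```text
(no output)
```

View pics/m_scene.png

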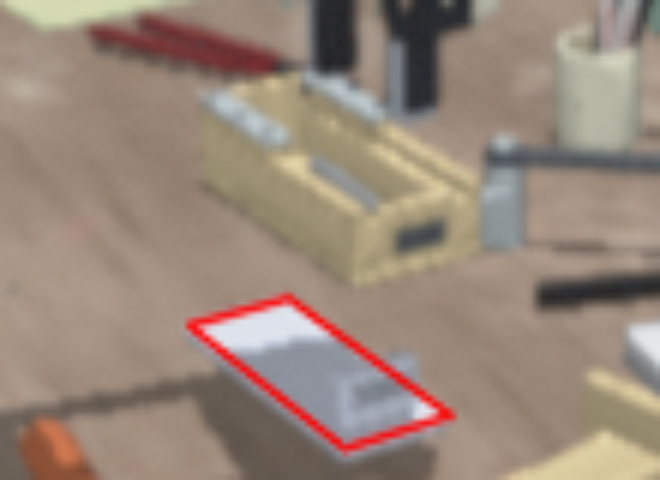

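View pics/m_top.png

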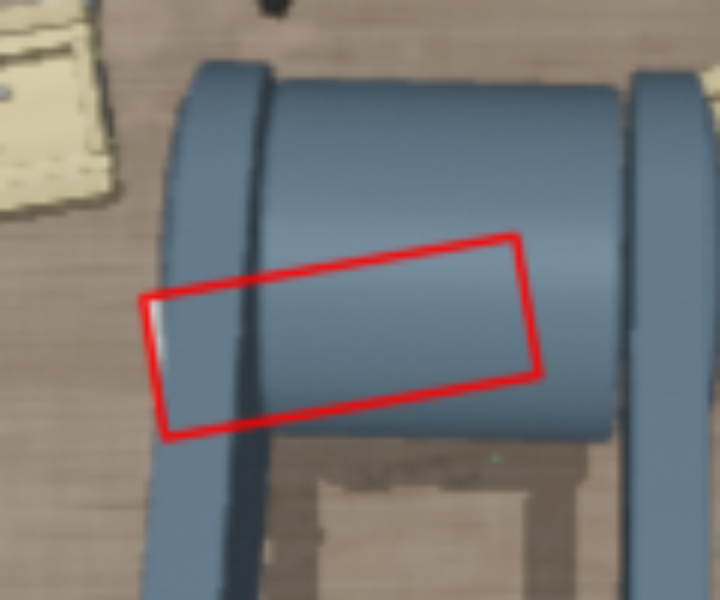

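The drawn outline matches the lid in the scene view (corners at ~(190,325), (455,415)), and it is flat on the bench. I'll turn the jaws across it at its middle.

```bash
python3 -m creep '1 0 0 0 0.175 0 0;1 0 0 0 0.175 0 0;1 0 0 0 0.175 0 0;1 0 0 0 0.175 0 0;1 0 0 0 0.175 0 0;1 0 0 0 0.175 0 0;1 0 0 0 0.175 0 0;1 0 0 0 0.175 0 0;1 0 0 0 0.17 0 0;1 0 0 0 0 0 0'; python3 -c "
from h import *
st();go([.5067,.1489,.05],Rt(.142))"
```

```text
time_s: 19.18
eef_pos: [0.5031, 0.0922, 0.1397]
eef_rot: [0.514, 0.468, 0.532, -0.485]
wrist_force: [-0.5, -1.0, 0.7]
opening: 1.002
t 19.18 pos [0.5031 0.0922 0.1397] yaw 0.093 xax [-0.035 -0.001 -0.999] F [-0.5 -1.   0.7] op 1.002 q [-0.05  0.17  1.82 -0.    1.19 -0.14]
shift cm [ 8.95  1.2  -5.6 ] turn [-0.049 -0.003  0.035] | 10.62 3.5
```

```bash
python3 -m creep '1 0 0.6 -2.8 -0.05 0 0.035;1 1.5 0.6 -2.8 0 0 0;1 2.5 0 0 0 0 0;1 2.5 0 0 0 0 0;1 1 0 0 0 0 0;1 0 0 0 0 0 0'; python3 -c "
from h import *
st();go([.5067,.1489,.015],Rt(.142))"
```

```text
time_s: 19.92
eef_pos: [0.5056, 0.1509, 0.0591]
eef_rot: [0.537, 0.456, 0.542, -0.458]
wrist_force: [0.3, 0.3, 0.0]
opening: 1.003
t 19.93 pos [0.5056 0.1509 0.0591] yaw 0.166 xax [-0.006  0.003 -1.   ] F [0.3 0.3 0. ] op 1.003 q [ 0.06  0.31  1.84  0.    1.   -0.1 ]
shift cm [4.4  0.1  0.23] turn [ 0.024 -0.004  0.005] | 4.41 1.4
```

```bash
python3 -m creep '1 2 0.1 0.2 0.024 0 0.005;1 2 0 0 0 0 0;0.9 0.8 0 0 0 0 0;0.8 0 0 0 0 0 0;0.75 0 0 0 0 0 0'; python3 -c "
from h import *
st();go([.5067,.1489,-.003],Rt(.142))
p,d=ctrl.camera('scene');cv2.imwrite('pics/n1.png',cv2.resize(p[165:245,190:300],None,fx=6,fy=6))"
```

```text
time_s: 20.55
eef_pos: [0.5109, 0.1489, 0.0145]
eef_rot: [0.536, 0.465, 0.534, -0.46]
wrist_force: [-0.8, -0.0, -0.5]
opening: 0.749
t 20.55 pos [0.5109 0.1489 0.0145] yaw 0.144 xax [ 0.007  0.004 -1.   ] F [-0.8 -0.  -0.5] op 0.749 q [ 0.06  0.39  1.85  0.    0.9  -0.09]
shift cm [ 1.74 -0.42 -0.05] turn [ 0.002 -0.003 -0.007] | 1.79 0.5
```

View pics/n1.png

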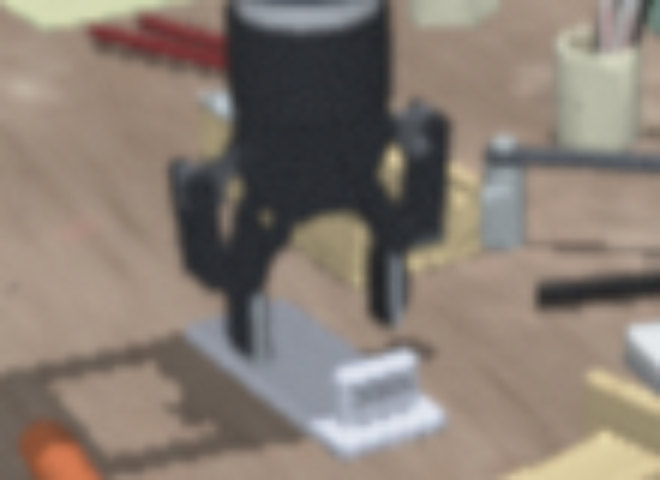

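```bash
python3 -m creep '0.85 0 -0.42 0 0 0 0;0.85 0.6 0 0 0 0 -0.007;0.85 0.5 0 0 0 0 0;0.8 0 0 0 0 0 0'; python3 -c "
from h import *
st();go([.5067,.1489,-.003],Rt(.142))
p,d=ctrl.camera('scene');cv2.imwrite('pics/n2.png',cv2.resize(p[185:245,190:290],None,fx=8,fy=8))"
```

```text
time_s: 21.1
eef_pos: [0.5072, 0.1485, 0.0038]
eef_rot: [0.534, 0.464, 0.535, -0.462]
wrist_force: [-0.3, -0.1, -0.3]
opening: 0.797
t 21.1 pos [0.5072 0.1485 0.0038] yaw 0.145 xax [ 0.001  0.003 -1.   ] F [-0.3 -0.1 -0.3] op 0.797 q [ 0.06  0.4   1.86  0.    0.88 -0.09]
shift cm [ 0.68 -0.04 -0.05] turn [ 0.003 -0.003 -0.001] | 0.68 0.2
```

View pics/n2.png

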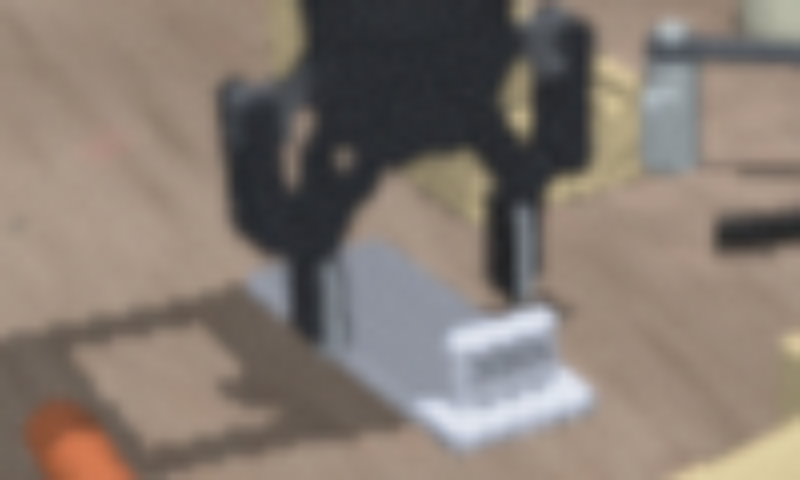

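```bash
python3 -m creep '0.75 0.4 0 0 0 0 0;0.75 0.3 0 0 0 0 0;0.72 0.1 0 0 0 0 0'; python3 -c "
from h import *
st();go([.5067,.1489,-.003],Rt(.142))"
```

```text
time_s: 21.52
eef_pos: [0.5075, 0.1485, -0.0045]
eef_rot: [0.535, 0.464, 0.535, -0.461]
wrist_force: [-0.5, -0.6, -0.6]
opening: 0.726
t 21.52 pos [ 0.5075  0.1485 -0.0045] yaw 0.145 xax [ 0.001  0.003 -1.   ] F [-0.5 -0.6 -0.6] op 0.726 q [ 0.06  0.42  1.86  0.    0.86 -0.09]
shift cm [-0.15 -0.07 -0.05] turn [ 0.003 -0.003 -0.002] | 0.18 0.2
```

```bash
python3 -m creep '0.68 -0.1 -0.07 0 0 0 0;0.6 0 0 0 0 0 0;0.4 0 0 0 0 0 0;0.2 0 0 0 0 0 0'; python3 -m creep '0 0 0 0 0 0 0;0 0 0 0 0 0 0'; python3 -c "
from h import *
st();"
```

```text
time_s: 22.02
eef_pos: [0.5067, 0.1484, -0.003]
eef_rot: [0.535, 0.464, 0.535, -0.461]
wrist_force: [0.8, 0.6, -1.6]
opening: 0.633
time_s: 22.28
eef_pos: [0.5067, 0.1484, -0.003]
eef_rot: [0.535, 0.464, 0.535, -0.461]
wrist_force: [-1.2, 0.2, -0.0]
opening: 0.629
t 22.27 pos [ 0.5067  0.1484 -0.003 ] yaw 0.145 xax [ 0.001  0.003 -1.   ] F [-1.2  0.2 -0. ] op 0.629 q [ 0.06  0.42  1.86  0.    0.87 -0.09]
```

```bash
python3 -m creep '0 -0.5 0 0 0 0 0;0 -1 0 0 0 0 0;0 -2 0 0 0 0 0;0 -2.5 0 0 0 0 0;0 -2 0 0 0 0 0;0 0 0 0 0 0 0'; python3 -c "
from h import *
st();go([RACK[0],RACK[1],.1],Rt(RACK[2]-np.pi/2))
p,d=ctrl.camera('scene');cv2.imwrite('pics/n3.png',cv2.resize(p[165:245,190:300],None,fx=6,fy=6))"
```

```text
time_s: 23.02
eef_pos: [0.5057, 0.1482, 0.0808]
eef_rot: [0.534, 0.463, 0.536, -0.462]
wrist_force: [1.0, 0.2, -3.1]
opening: 0.635
t 23.02 pos [0.5057 0.1482 0.0808] yaw 0.145 xax [ 0.     0.003 -1.   ] F [ 1.   0.2 -3.1] op 0.635 q [ 0.06  0.27  1.84  0.    1.03 -0.09]
shift cm [-1.98 -1.19 18.  ] turn [ 1.395 -0.003  0.002] | 18.15 79.9
```

View pics/n3.png

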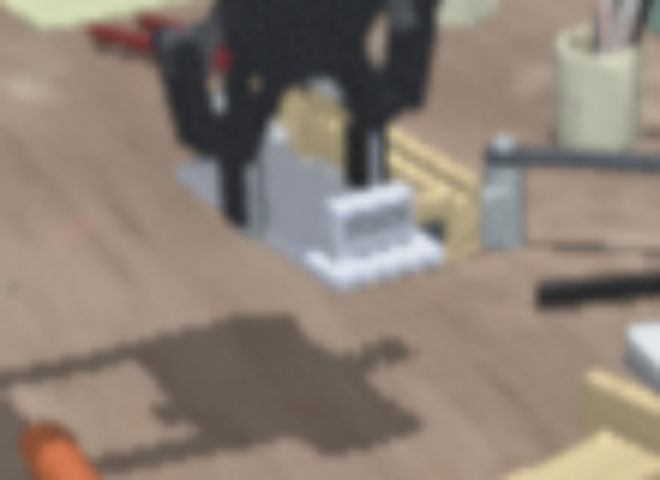

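```bash
python3 -m creep '0 -1 -0.2 2 0 0 0;0 -1 -0.3 4 0 0 0;0 0 -0.3 4.5 0 0 0;0 0 -0.3 4.5 0 0 0;0 0 -0.1 2.5 0 0 0;0 0 0 0 0 0 0'; python3 -m creep '0 0 0 0 0.15 0 0;0 0 0 0 0.17 0 0;0 0 0 0 0.17 0 0;0 0 0 0 0.17 0 0;0 0 0 0 0.17 0 0;0 0 0 0 0.17 0 0;0 0 0 0 0.17 0 0;0 0 0 0 0.15 0 0;0 0 0 0 0 0 0'; python3 -c "
from h import *
st();go([RACK[0],RACK[1],.08],Rt(RACK[2]-np.pi/2))"
```

```text
time_s: 23.82
eef_pos: [0.5141, -0.0308, 0.0933]
eef_rot: [0.531, 0.461, 0.539, -0.463]
wrist_force: [-0.9, 1.0, -3.3]
opening: 0.632
time_s: 24.95
eef_pos: [0.5064, -0.02, 0.0847]
eef_rot: [-0.121, -0.687, -0.133, 0.704]
wrist_force: [-0.7, 0.4, -2.4]
opening: 0.632
t 24.95 pos [ 0.5064 -0.02    0.0847] yaw -1.21 xax [-0.027  0.012 -1.   ] F [-0.7  0.4 -2.4] op 0.632 q [-0.28  0.24  1.87  0.01  1.07  0.93]
shift cm [ 0.42  1.59 -0.85] turn [0.04  0.022 0.021] | 1.85 2.9
```

```bash
python3 -m creep '0 0 0.8 -0.45 0.04 0.022 0.021;0 0 0.8 -0.4 0 0 0;0 0 0 0 0 0 0'; python3 -c "
from h import *
st();go([RACK[0],RACK[1],.045],Rt(RACK[2]-np.pi/2))
for n in('scene','top'):
  p,d=ctrl.camera(n)
  for pts in ([(-83,-35,42),(-83,35,42),(-91,35,42),(-91,-35,42)],[(83,-35,42),(83,35,42),(91,35,42),(91,-35,42)],[(-83,-20,20),(-83,20,20),(83,20,20),(83,-20,20)]):
    cv2.polylines(p,[np.round(proj(n,np.array([cw(a,RACK) for a in pts]))*8).astype(int)],True,(0,0,255),1,cv2.LINE_AA,3)
  q=p[180:290,220:330] if n=='scene' else p[180:290,270:380]
  cv2.imwrite(f'pics/o_{n}.png',cv2.resize(q,None,fx=5.4,fy=5.4))"
```

```text
time_s: 25.32
eef_pos: [0.5203, -0.0321, 0.0838]
eef_rot: [0.115, 0.698, 0.114, -0.697]
wrist_force: [-0.2, -0.8, -2.6]
opening: 0.631
t 25.32 pos [ 0.5203 -0.0321  0.0838] yaw -1.246 xax [ 0.002 -0.001 -1.   ] F [-0.2 -0.8 -2.6] op 0.631 q [-0.29  0.25  1.86 -0.    1.04  0.96]
shift cm [ 3.88 -0.05  0.04] turn [ 0.004 -0.001 -0.001] | 3.88 0.2
```

View pics/o_scene.png

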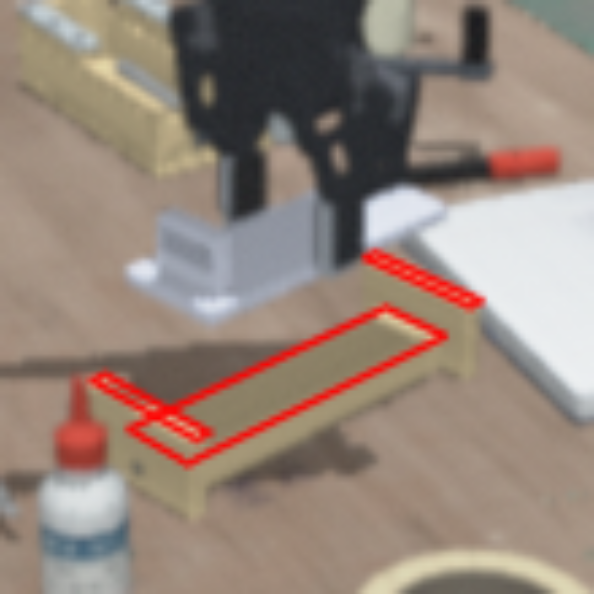

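View pics/o_top.png

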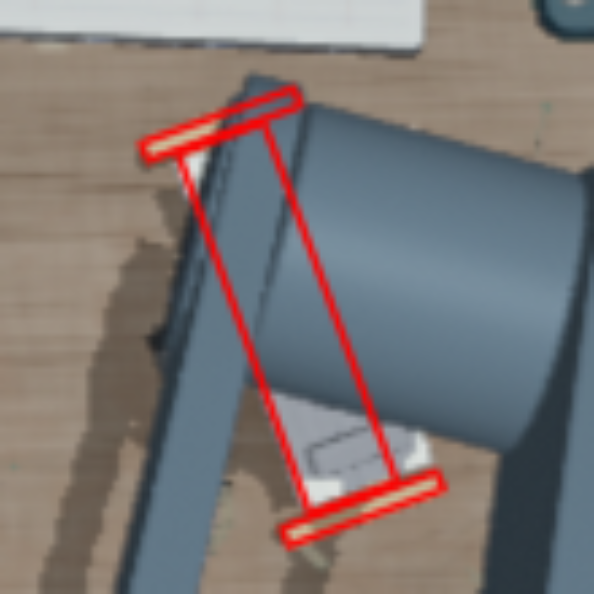

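```bash
python3 -m creep '0 1.5 -0.05 0.04 0.004 0 0;0 1.5 0 0 0 0 0;0 1 0 0 0 0 0;0 0.5 0 0 0 0 0;0 0 0 0 0 0 0'; python3 -c "
from h import *
st();go([RACK[0],RACK[1],.018],Rt(RACK[2]-np.pi/2))
n='scene';p,d=ctrl.camera(n);cv2.imwrite('pics/o2.png',cv2.resize(p[190:280,225:325],None,fx=6.5,fy=6.5))"
```

```text
time_s: 26.05
eef_pos: [0.5177, -0.0309, 0.0341]
eef_rot: [-0.112, -0.697, -0.113, 0.699]
wrist_force: [0.3, 0.0, -2.4]
opening: 0.63
t 26.05 pos [ 0.5177 -0.0309  0.0341] yaw -1.25 xax [-0.002  0.001 -1.   ] F [ 0.3  0.  -2.4] op 0.63 q [-0.29  0.33  1.88  0.    0.94  0.96]
shift cm [ 1.61  0.15 -0.18] turn [-0.001  0.002  0.001] | 1.62 0.1
```

View pics/o2.png

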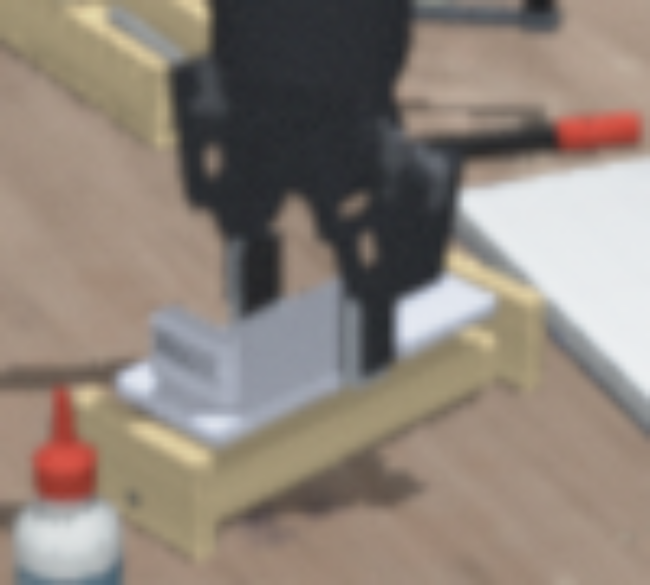

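```bash
python3 -m creep '0 0.5 0.15 -0.2 0 0 0;0 0.5 0 0 0 0 0;0 0.3 0 0 0 0 0;0 0.2 0 0 0 0 0'; python3 -c "
from h import *
st();go([RACK[0],RACK[1],.017],Rt(RACK[2]-np.pi/2))"
```

```text
time_s: 26.6
eef_pos: [0.5216, -0.0321, 0.0195]
eef_rot: [0.113, 0.698, 0.113, -0.698]
wrist_force: [0.2, 1.1, -1.9]
opening: 0.634
t 26.6 pos [ 0.5216 -0.0321  0.0195] yaw -1.25 xax [ 0.001 -0.    -1.   ] F [ 0.2  1.1 -1.9] op 0.634 q [-0.29  0.36  1.87  0.    0.91  0.96]
shift cm [ 0.25 -0.09  0.15] turn [-0.    -0.001 -0.   ] | 0.31 0.0
```

Single rows from here, watching the force.

```bash
python3 -m creep '0 0.15 -0.05 0.12 0 0 0';python3 -m creep '0 0.12 -0.05 0.05 0 0 0';python3 -m creep '0 0.12 0 0 0 0 0'; python3 -c "
from h import *
st();go([RACK[0],RACK[1],.017],Rt(RACK[2]-np.pi/2))"
```

```text
time_s: 26.72
eef_pos: [0.5204, -0.032, 0.0179]
eef_rot: [0.113, 0.698, 0.113, -0.698]
wrist_force: [-0.4, -0.2, -2.4]
opening: 0.633
time_s: 26.85
eef_pos: [0.5198, -0.0318, 0.017]
eef_rot: [0.113, 0.698, 0.113, -0.698]
wrist_force: [-4.3, -0.4, 8.8]
opening: 0.63
time_s: 26.98
eef_pos: [0.5198, -0.0318, 0.0169]
eef_rot: [0.113, 0.698, 0.113, -0.698]
wrist_force: [-8.3, 2.3, 17.3]
opening: 0.633
t 26.98 pos [ 0.5198 -0.0318  0.0169] yaw -1.25 xax [ 0. -0. -1.] F [-8.3  2.3 17.3] op 0.633 q [-0.29  0.37  1.87 -0.    0.9   0.96]
shift cm [-0.01 -0.   -0.01] turn [-0.    -0.    -0.001] | 0.01 0.0
```

```bash
python3 -m creep '0 0 0 0 0 0 0;0.65 0 0 0 0 0 0;0.72 0 0 0 0 0 0;0.8 0 0 0 0 0 0;0.85 0 0 0 0 0 0;0.85 -1 0 0 0 0 0;0.85 -2.5 0 0 0 0 0;0.85 -3 0 0 0 0 0;0.85 -4 0 0 0 0 0;0.85 -4 0 0 0 0 0'; python3 -c "
from h import *
st()
n='scene';p,d=ctrl.camera(n);cv2.imwrite('pics/o3.png',cv2.resize(p[190:280,225:325],None,fx=6.5,fy=6.5))"
```

```text
time_s: 28.22
eef_pos: [0.5182, -0.0314, 0.1661]
eef_rot: [-0.113, -0.697, -0.113, 0.699]
wrist_force: [-0.8, 0.6, -0.8]
opening: 0.848
t 28.23 pos [ 0.5182 -0.0314  0.1661] yaw -1.25 xax [-0.003  0.001 -1.   ] F [-0.8  0.6 -0.8] op 0.848 q [-0.29  0.13  1.81 -0.    1.21  0.96]
```

View pics/o3.png

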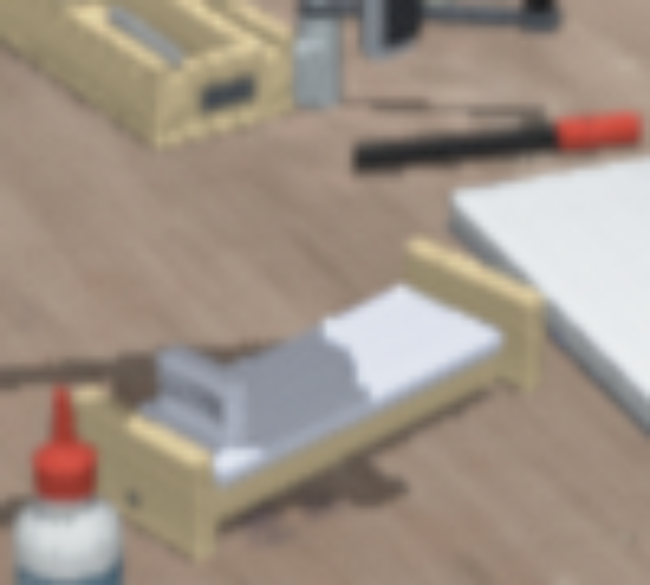

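```bash
python3 -m creep '0.85 -2 -3 -0.5 0 0 0;0.85 -2 -4.5 -0.8 0 0 0;0.85 0 -4.5 -0.8 0 0 0;0.85 0 -4.5 -0.8 0 0 0;0.85 0 -4.5 -0.8 0 0 0;0.85 0 -4.5 -0.8 0 0 0;0.85 0 -4.5 -0.8 0 0 0;0.85 0 -3 0 0 0 0;0.85 0 0 0 0 0 0'; python3 -c "
from h import *
st()
n='top';p,d=ctrl.camera(n);cv2.imwrite('pics/p1.png',p);np.save('p1.npy',d);cv2.imwrite('pics/p2.png',cv2.resize(p[185:290,285:365],None,fx=6,fy=6,interpolation=cv2.INTER_CUBIC))"
```

```text
time_s: 29.4
eef_pos: [0.4689, 0.3075, 0.2211]
eef_rot: [0.114, 0.705, 0.111, -0.691]
wrist_force: [-1.4, -0.1, 0.3]
opening: 0.851
t 29.4 pos [0.4689 0.3075 0.2211] yaw -1.252 xax [ 0.021 -0.001 -1.   ] F [-1.4 -0.1  0.3] op 0.851 q [ 0.37  0.15  1.67 -0.01  1.31  1.63]
```

View pics/p1.png

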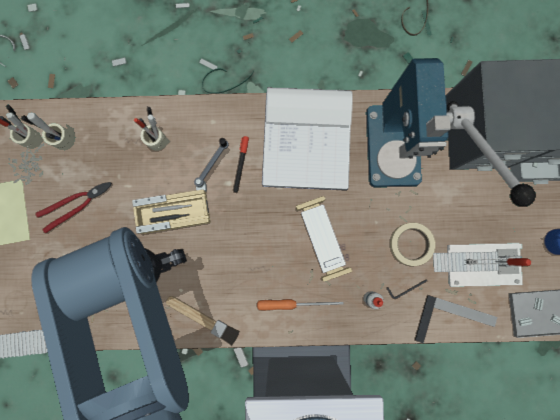

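View pics/p2.png

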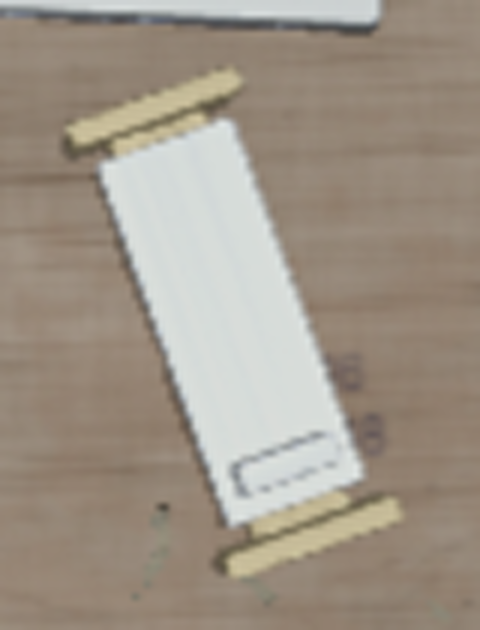

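```bash
python3 -c "
from fit import *
p,r=fit([(99,168),(236,121),(228,527),(365,478)],(285,185),6,[(75,28,28),(75,-28,28),(-75,28,28),(-75,-28,28)],[.52,-.03,.32])
print(p,r.tolist())
d=p[:2]-RACK[:2];c,s=np.cos(RACK[2]),np.sin(RACK[2]);print('along',(d@[c,s])*1e3,'across',(d@[-s,c])*1e3,'dyaw',p[2]-RACK[2])"
```

```text
[ 0.51929968 -0.03240467  0.3127721 ] [[0.0, -0.5], [-0.4, -0.6], [0.2, 0.5], [0.1, 0.6]]
along -0.7477626978054117 across -0.44126364445863203 dyaw -0.008257897336836961
```

Lid centred within about 1 mm on the rack, keeper out, both punches visible in the case, bystanders unmoved. I'm handing in now.

```bash
python3 -c "
from h import *
print(ctrl.hand_in());st()"
```

```text
the job is handed in; nothing more can be done
None
the job is handed in; nothing more can be done
```

The case is open and the lid lies flat on the rack, between the end boards. The job was handed in at about 29.4 s of the 67 s allowed.

**What I did:**
- Swung the keeper round to about 2.4 rad.
- Gripped the rib, tilted the lid about 0.06 rad over the lip and slid it out about 80 mm before lifting it away.
- Laid it on the bench and let go.
- Picked it up again by its long edges at the middle, placed it on the rack and released it.

**Last checks:**
- The final top picture puts the lid 0.7 mm off centre along the rack, 0.4 mm across and 0.008 rad in yaw, which is within camera accuracy.
- By eye, both punches are still in the case and the keeper has stayed out.
- By eye, the marker, tape roll and other things have not moved.
- The gripper was well clear, about 0.2 m above the bench.

**One deviation:** when I laid the lid on the bench, the wrist force briefly read about 49 N because I kept stepping down after it had touched. The fingers pressed through the lid's rib. This was below the 120 N wrist limit, and I saw no sign that the gripper's body touched anything. At the rack it read about 17 N.

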